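# Sweep the game counters into the teal tray

### The job

The game is over: with your fingers, sweep all three orange counters off the top of the games box, over its edge and into the teal tray standing against its side. Slide them, do not pick them up, and leave the silver starfish and the dice cup where they stand.

Things in the scene. Friction and masses are not known exactly. Their poses are not given: they have to be found in the camera images.
- board: closed games box of dark wood with light inlaid stripes, 280 mm (its x, away from the robot) by 260 mm (its y) and 40 mm high, fixed to the table; its flat top has no rim. Origin: centre of its underside; its x axis points roughly away from the robot, turned by up to 15 degrees
- teal_tray: empty open teal tray that belongs to the counters, 230 mm long (its x, along the side of the games box) by 110 mm wide (its y), walls 4 mm thick, 28 mm high, floor 4 mm thick; fixed. Origin: centre of its underside; axes parallel to the box's. It stands 2 mm from the left (+y) or the right (-y) side of the box, either one; its rim is 12 mm below the box's top.
- white_tray: open white tray with four tea-lights in it, not for the counters, 230 mm long (its x, along the side of the games box) by 110 mm wide (its y), walls 4 mm thick, 28 mm high, floor 4 mm thick; fixed. Origin: centre of its underside; axes parallel to the box's. It stands 2 mm from the left (+y) or the right (-y) side of the box, either one; its rim is 12 mm below the box's top.
- counter1: one of the three identical coral-orange round flat game counters, diameter 32 mm, 10 mm thick, about 18 g, loose. It starts lying flat on top of the games box, nearer the robot than the starfish and the dice cup. Origin: centre of its underside, z up
- counter2: one of the three identical coral-orange round flat game counters, diameter 32 mm, 10 mm thick, about 18 g, loose. It starts lying flat on top of the games box, nearer the robot than the starfish and the dice cup. Origin: centre of its underside, z up
- counter3: one of the three identical coral-orange round flat game counters, diameter 32 mm, 10 mm thick, about 18 g, loose. It starts lying flat on top of the games box, nearer the robot than the starfish and the dice cup. Origin: centre of its underside, z up
- starfish: silver starfish ornament, 76 mm across, 26 mm high, loose, standing on the far part of the games box's top; leave it alone. Origin: centre of its underside
- dice_cup: black open dice cup, 56 mm across the rim, 50 mm high, loose, standing upright on the far part of the games box's top; leave it alone. Origin: centre of its underside

How it is judged:
By the outcome, as a careful person would: the job done as asked, in the order asked, and still so for the second after the job is handed in, with the robot touching nothing.
It also fails if it takes over 43 s, if anything falls off the work surface, if the arm or the gripper's body presses on something with over 40 N, if the wrist force passes 120 N, or if a joint passes its speed limit or range.

### The arm

A 6-joint arm with a two-finger parallel gripper is mounted at the origin on the work surface. World frame = base frame: x ahead of the robot, y to its left, z up, the work surface at z = 0. Lengths are in m, angles in rad, forces in N, time in s.
With the tool pointing down it reaches from about 0.4 to 0.825 m from the base axis. Payload 7 kg.
Tool frame: the origin (TCP) lies at the very end of the fingers, on their centre line; the grasp point (between the pads) lies 19 mm behind it (arm.grasp_offset is the distance from the TCP to the grasp point, in m); z points along the fingers, y is the line along which they close (so a half turn about z gives the same grasp; the last joint's range is limited). The gripper opens to 88 mm and grips with 3 to 60 N. Pads are 19 mm wide; open, the fingers measure 130 mm over their backs; the gripper's body (78 mm by 193 mm) begins 47 mm behind the grasp point.
Start: joints at [-0.939, 0.359, 0.012, 0, -1.224, -0.288], TCP at [0.227, -0.635, 0.227] pointing down, gripper open.
Joint ranges: [-3.07, 3.07], [-1.43, 2.12], [-1.02, 1.25], [-3.03, 1.67], [-3.05, -0], [-3.03, 3.03]. Speed limits (rad/s): [2.39, 2.39, 3.01, 3.14, 3.14, 3.14].

### API

Orientations are given as [roll, pitch, yaw] about the fixed x, y, z axes, in that order (R = Rz(yaw) Ry(pitch) Rx(roll)).
In Python, from station import get_state, cams, arm, nets gives the robot as it stands.
- The arm moves only by the shell command python3 -m creep 'ROWS' [FORCE]. ROWS is a JSON object of lists of equal length, an entry for each row: "translation": the shift along the world's x, y, z in mm, a list of three; "spin": the turn about the world's z in rad; "gripper": the opening, from 0 (shut) to 1 (fully open). In form: {"translation": [[dx, dy, dz], ...], "spin": [spin, ...], "gripper": [gripper, ...]}. A call has 1 to 8 rows; each row shifts and turns the commanded pose from where the row before left it; what a row does not reach is not made up. A row lasts 1/10 s, in which the tool goes at most 50 mm and 8.59 degrees, less where a joint would pass 70% of its speed; a pose out of reach is approached as far as the arm can. A call is refused whole if a number of a shift passes 50 or a number of a turn 0.15, either way. A call with a gripper value outside its range is refused whole. The fingers move at their own pace and stop on an object; FORCE is the grip in N (left out, the last holds). Time passes only in rows, so rows that do not move let the fingers close. It gives the time, the measured TCP pose, the force, the opening and the grip force at its end, in the units of the state.
- get_state(): the state, without advancing time (a new reading comes with each control period).
- cams.grab_frame(name): name is "scene" or "top" or "wrist"; returns a dict with "img" (384x512x3 uint8, red, green, blue), "mtx" (3x3 intrinsics, pixels), "D" ([k1, k2, p1, p2, k3] as OpenCV has them; the pictures are not rectified), "R" (3x3) and "t" (3): a world point X has camera coordinates R X + t. Camera axes: x right, y down, z forward; pixel columns grow to the right and rows downward; lengths in m; the calibration is good to about 2 mm. A picture is of the moment at which its call begins. There is no depth.
- arm.job_done(): hands the job in; it is judged then, once.
Trained networks look in the newest picture that a camera, given by its name, has taken for a name from the list of things; names that differ only in an ending like _2 or _b are one class to them, and where a whole thing is asked for, a point or a joint stands for the part that bears it (a point fixed in the world has none). Each returns a list of dicts, best first, with "confidence" (0 to 1); they miss things now and then, are a little off and sometimes report something else, mostly with a low value. They report only what shows in the picture. A call takes as long as a camera call.
- nets.search_frame(camera, label): "centre" ([x, y, z] in m, in world coordinates, good to about 4 mm: the middle of the surface that is visible of it).
- nets.pinpoint(camera, label): "centre" ([x, y, z] in m, in world coordinates, good to about 4 mm: a listed point, or the origin of a listed thing).
The state is a dict: "t": time; "q": joint angles; "qd": joint speeds; "joint_efforts": joint torques, N m; "eef_pos": TCP position; "ee_rot": TCP orientation; "force": force on the tool from outside, world axes, zero at the start; "moment": the same for the moment, N m; "width": finger opening in m; "gripper_force": force on a finger pad.
Only numpy, scipy, OpenCV 4.12 (cv2) and the standard library are available. Lean on these libraries where they do the work, as an engineer would, in place of code of your own. Each camera call takes 0.05 s, during which the arm holds its last target. There are 200 camera calls.

## Working session

There is one attempt and no reset: what is moved stays moved. The work goes in short steps, Python scripts to look and compute and a shell command to move; the robot and the scene stay as the last step left them, time stands still between calls to the robot, and variables do not carry over. Pictures are saved under pics/ and viewed, at most 10 in all, crops included, and the job is handed in when it is done.

```bash
mkdir -p pics
cat > h.py <<'E'
import numpy as np, cv2
from station import get_state, cams, arm, nets
def px2w(f,uv,z):
    p=cv2.undistortPoints(np.array([[uv]],float),np.array(f["mtx"]),np.array(f["D"]))[0,0]
    R=np.array(f["R"]);t=np.array(f["t"]);c=-R.T@t;d=R.T@np.r_[p,1]
    return c+d*(z-c[2])/d[2]
E
python3 - <<'E'
from h import *
f=cams.grab_frame("top"); cv2.imwrite("pics/top.png",f["img"][:,:,::-1])
for n in ["board","teal_tray","white_tray","counter1","starfish","dice_cup"]:
    for d in nets.pinpoint("top",n): print(n,np.round(d["centre"],3),round(d["confidence"],2))
m=cv2.inRange(cv2.cvtColor(f["img"],cv2.COLOR_RGB2HSV),(3,120,120),(18,255,255))
n,l,s,c=cv2.connectedComponentsWithStats(m)
for i in range(1,n):
    if s[i,4]>40: print(c[i],s[i],px2w(f,c[i],.05).round(3))
s=get_state();print(s["t"],s["eef_pos"],s["ee_rot"])
E
```

```text
board [ 0.569 -0.07  -0.002] 0.58
board [ 0.675 -0.001  0.042] 0.32
teal_tray [ 0.521 -0.25   0.001] 0.86
white_tray [0.554 0.123 0.004] 0.95
counter1 [ 0.532 -0.023  0.041] 0.76
counter1 [ 0.475 -0.026  0.042] 0.6
counter1 [ 0.587 -0.058  0.039] 0.5
starfish [ 0.658 -0.16   0.039] 0.8
dice_cup [ 0.675 -0.004  0.044] 0.97
[242.02144663 206.16341546] [     0     42    512    342 132515] [0.601 0.036 0.05 ]
[294.72835821 211.5880597 ] [280 202  31  20 335] [ 0.591 -0.057  0.05 ]
[274.98568019 243.03579952] [247 229  51  27 419] [ 0.537 -0.022  0.05 ]
[291.66071429 261.35714286] [276 259  34   7  56] [ 0.506 -0.05   0.05 ]
[277.47668394 280.22020725] [255 269  34  25 386] [ 0.474 -0.025  0.05 ]
0.35 [ 0.22746959 -0.63540708  0.22634706] [ 3.14123884e+00 -6.89275125e-05 -2.79780114e+00]
```

View pics/top.png

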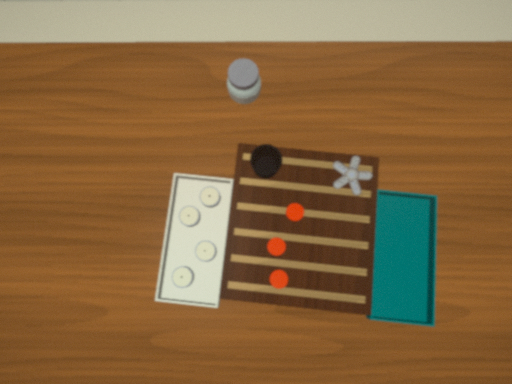

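The top view shows the teal tray on the right (about 403,257) and the white tray on the left. The counters are at (295,212), (276,247) and (279,279), the starfish at (352,175) and the cup at (266,161).

Run:
```python
from h import *
f=cams.grab_frame("top")
h=cv2.cvtColor(f["img"],cv2.COLOR_RGB2HSV)
m=cv2.inRange(h,(0,215,180),(12,255,255))
n,l,s,c=cv2.connectedComponentsWithStats(m)
for i in range(1,n):
    if s[i,4]>40: print(c[i],s[i],px2w(f,c[i],.05).round(4))
for uv in [(238,144.5),(378.5,157),(366,313)]: print("corner",px2w(f,uv,.04).round(3))
for uv in [(379,190),(437,195),(433,324),(369,319)]: print("tray",px2w(f,uv,.028).round(3))
for uv in [(352,175),(346,194),(334,188)]: print("star",px2w(f,uv,.05).round(3))
```

```text
[294.53603604 211.68918919] [287 204  16  17 222] [ 0.5913 -0.0563  0.05  ]
[276.02212389 246.4159292 ] [268 239  17  16 226] [ 0.531  -0.0234  0.05  ]
[278.47413793 278.32758621] [270 270  18  18 232] [ 0.4773 -0.0271  0.05  ]
corner [0.717 0.044 0.04 ]
corner [ 0.693 -0.212  0.04 ]
corner [ 0.42  -0.175  0.04 ]
tray [ 0.634 -0.213  0.028]
tray [ 0.625 -0.318  0.028]
tray [ 0.401 -0.292  0.028]
tray [ 0.409 -0.183  0.028]
star [ 0.657 -0.16   0.05 ]
star [ 0.623 -0.148  0.05 ]
star [ 0.634 -0.127  0.05 ]
```

```bash
python3 -m creep '{"translation":[[0,50,0],[0,50,0],[20,50,0],[40,50,0],[40,50,0],[40,50,0],[40,50,0],[40,50,0]],"spin":[0.14,0.14,0.14,0.14,0.14,0.14,0.14,0.14],"gripper":[0.14,0.14,0.14,0.14,0.14,0.14,0.14,0.14]}' 20
```

```text
t: 1.2
eef_pos: [0.4032, -0.2921, 0.2271]
ee_rot: [-3.14, -0.0, -1.672]
force: [1.2, -0.2, 0.2]
width: 0.0293
gripper_force: 0.0
```

```bash
python3 -m creep '{"translation":[[24,34,-16],[24,34,-16],[24,34,-16],[24,34,-16],[24,35,-16],[24,35,-16],[24,35,-16],[24,35,-16]],"spin":[-0.01,0,0,0,0,0,0,0],"gripper":[0.14,0.14,0.14,0.14,0.14,0.14,0.14,0.14]}'
python3 -m creep '{"translation":[[0,0,-20],[0,0,-15],[0,0,-10],[0,0,-5],[0,0,0],[0,0,0]],"spin":[0,0,0,0,0,0],"gripper":[0.14,0.14,0.14,0.14,0.14,0.14]}'
python3 - <<'E'
from h import *
f=cams.grab_frame("scene"); cv2.imwrite("pics/s1.png",f["img"][:,:,::-1])
E
```

```text
t: 2.0
eef_pos: [0.5951, -0.0162, 0.0981]
ee_rot: [-3.141, 0.0, -1.688]
force: [0.4, -0.7, -0.1]
width: 0.0121
gripper_force: 0.0
t: 2.6
eef_pos: [0.5947, -0.0181, 0.0493]
ee_rot: [-3.141, 0.0, -1.688]
force: [0.0, -0.2, 0.3]
width: 0.0121
gripper_force: 0.0
```

View pics/s1.png

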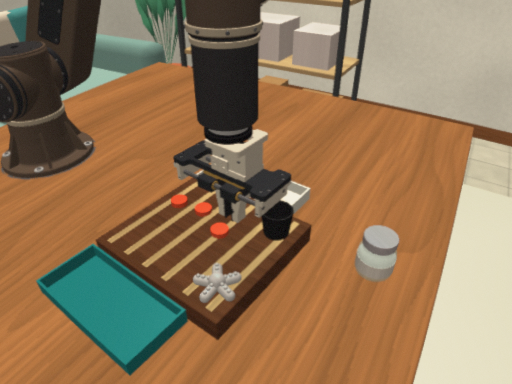

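The fingers stand just left of the far counter, at about (235,205). They clear the cup at (277,220).

```bash
python3 -m creep '{"translation":[[0,0,-3],[0,0,-3],[-1,-6,0],[-1,-10,0],[-1,-12,0],[-1,-12,0],[-2,-14,0],[-2,-14,0]],"spin":[0,0,0,0,0,0,0,0],"gripper":[0.14,0.14,0.14,0.14,0.14,0.14,0.14,0.14]}'
python3 -m creep '{"translation":[[-2,-14,0],[-2,-14,0],[-2,-14,0],[-2,-14,0],[-2,-14,0],[-2,-14,0],[-2,-14,0],[-2,-14,0]],"spin":[0,0,0,0,0,0,0,0],"gripper":[0.14,0.14,0.14,0.14,0.14,0.14,0.14,0.14]}'
python3 -m creep '{"translation":[[-1,-9,0],[-1,-9,0],[0,0,0],[0,0,0]],"spin":[0,0,0,0],"gripper":[0.14,0.14,0.14,0.14]}'
python3 - <<'E'
from h import *
f=cams.grab_frame("scene"); cv2.imwrite("pics/s2.png",f["img"][:,:,::-1])
E
```

```text
t: 3.45
eef_pos: [0.586, -0.0873, 0.0426]
ee_rot: [3.142, -0.0, -1.688]
force: [1.2, 0.1, -1.0]
width: 0.0124
gripper_force: 0.1
t: 4.25
eef_pos: [0.57, -0.199, 0.0425]
ee_rot: [3.141, -0.0, -1.688]
force: [-0.1, -0.7, -0.0]
width: 0.012
gripper_force: 0.0
t: 4.65
eef_pos: [0.5682, -0.2159, 0.0425]
ee_rot: [3.142, 0.0, -1.688]
force: [-0.3, -0.0, 0.6]
width: 0.0125
gripper_force: 0.0
```

View pics/s2.png

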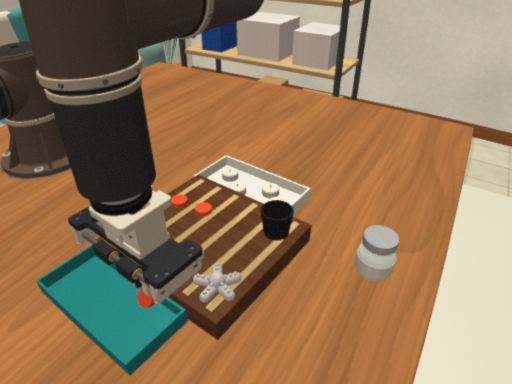

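The first counter is in the teal tray at about (146,298); the starfish and cup have not moved. Next is the middle counter.

```bash
python3 -m creep '{"translation":[[0,0,40],[-5,35,10],[-5,40,0],[-5,40,0],[-5,40,0],[-5,40,0],[-5,36,0],[-3,0,-5]],"spin":[0,0,0,0,0,0,0,0],"gripper":[0.14,0.14,0.14,0.14,0.14,0.14,0.14,0.14]}'
python3 -m creep '{"translation":[[0,0,-20],[0,0,-15],[0,0,-8],[0,0,-2],[-1,-8,0],[-1,-12,0],[-1,-12,0],[-2,-14,0]],"spin":[0,0,0,0,0,0,0,0],"gripper":[0.14,0.14,0.14,0.14,0.14,0.14,0.14,0.14]}'
python3 -m creep '{"translation":[[-2,-14,0],[-2,-14,0],[-2,-14,0],[-2,-14,0],[-2,-14,0],[-2,-14,0],[-2,-14,0],[-2,-14,0]],"spin":[0,0,0,0,0,0,0,0],"gripper":[0.14,0.14,0.14,0.14,0.14,0.14,0.14,0.14]}'
python3 -m creep '{"translation":[[-2,-14,0],[-2,-14,0],[-2,-14,0],[-1,-14,0],[-1,-11,0],[0,0,0],[0,0,0]],"spin":[0,0,0,0,0,0,0],"gripper":[0.14,0.14,0.14,0.14,0.14,0.14,0.14]}'
python3 - <<'E'
from h import *
f=cams.grab_frame("scene"); cv2.imwrite("pics/s3.png",f["img"][:,:,::-1])
E
```

```text
t: 5.5
eef_pos: [0.5358, 0.0193, 0.0885]
ee_rot: [-3.139, 0.001, -1.683]
force: [-0.6, -0.7, 0.7]
width: 0.0119
gripper_force: 0.0
t: 6.3
eef_pos: [0.5304, -0.0321, 0.0431]
ee_rot: [-3.141, 0.0, -1.688]
force: [0.0, 0.2, -0.2]
width: 0.0121
gripper_force: 0.2
t: 7.1
eef_pos: [0.514, -0.144, 0.0425]
ee_rot: [3.141, -0.0, -1.688]
force: [0.2, 1.2, 0.4]
width: 0.012
gripper_force: 0.3
t: 7.8
eef_pos: [0.5061, -0.2102, 0.0424]
ee_rot: [3.141, 0.0, -1.689]
force: [0.1, -0.6, 0.2]
width: 0.0123
gripper_force: 0.0
```

View pics/s3.png

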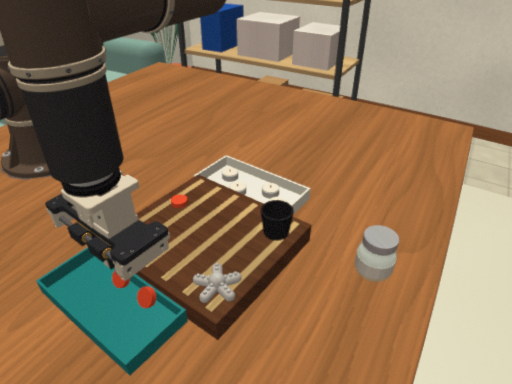

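Two counters are in the tray at about (121,279) and (146,298). The last is at (179,201).

```bash
python3 -m creep '{"translation":[[0,0,40],[-4,35,10],[-4,40,0],[-4,40,0],[-4,40,0],[-4,40,0],[-4,28,0],[-2,0,-5]],"spin":[0,0,0,0,0,0,0,0],"gripper":[0.14,0.14,0.14,0.14,0.14,0.14,0.14,0.14]}'
python3 -m creep '{"translation":[[0,0,-20],[0,0,-15],[0,0,-8],[0,0,-2],[-1,-8,0],[-1,-12,0],[-1,-12,0],[-2,-14,0]],"spin":[0,0,0,0,0,0,0,0],"gripper":[0.14,0.14,0.14,0.14,0.14,0.14,0.14,0.14]}'
python3 -m creep '{"translation":[[-2,-14,0],[-2,-14,0],[-2,-14,0],[-2,-14,0],[-2,-14,0],[-2,-14,0],[-2,-14,0],[-2,-14,0]],"spin":[0,0,0,0,0,0,0,0],"gripper":[0.14,0.14,0.14,0.14,0.14,0.14,0.14,0.14]}'
python3 -m creep '{"translation":[[-1,-14,0],[-1,-14,0],[0,-14,0],[0,-14,0],[0,-4,0],[0,0,0],[0,0,0]],"spin":[0,0,0,0,0,0,0],"gripper":[0.14,0.14,0.14,0.14,0.14,0.14,0.14]}'
python3 -m creep '{"translation":[[0,0,40],[0,30,40],[0,50,40],[0,50,20],[0,50,0],[0,50,0],[0,0,0],[0,0,0]],"spin":[0,0,0,0,0,0,0,0],"gripper":[0.14,0.14,0.14,0.14,0.14,0.14,0.14,0.14]}'
python3 - <<'E'
from h import *
a=cams.grab_frame("scene")["img"][200:384,0:340];b=cams.grab_frame("top")["img"][120:340,130:460]
cv2.imwrite("pics/s4.png",np.vstack([cv2.resize(a,(550,298)),cv2.resize(b,(450,300))[:, :] if 0 else cv2.copyMakeBorder(cv2.resize(b,(450,300)),0,0,0,100,0)])[:,:,::-1])
E
```

```text
t: 8.65
eef_pos: [0.4808, 0.0166, 0.0884]
ee_rot: [-3.139, 0.001, -1.683]
force: [-0.4, -0.8, -0.4]
width: 0.0123
gripper_force: 0.0
t: 9.45
eef_pos: [0.4754, -0.034, 0.0431]
ee_rot: [-3.141, 0.0, -1.688]
force: [-0.8, 0.1, -0.9]
width: 0.0118
gripper_force: 0.1
t: 10.25
eef_pos: [0.4589, -0.1461, 0.0426]
ee_rot: [3.142, -0.0, -1.688]
force: [0.1, 0.1, 0.3]
width: 0.0122
gripper_force: 0.2
t: 10.95
eef_pos: [0.457, -0.2049, 0.0425]
ee_rot: [3.141, 0.0, -1.688]
force: [-0.0, -0.0, -0.3]
width: 0.0123
gripper_force: 0.0
t: 11.75
eef_pos: [0.4569, 0.0123, 0.1725]
ee_rot: [-3.141, 0.0, -1.684]
force: [-0.2, 0.1, 0.5]
width: 0.0118
gripper_force: 0.0
```

View pics/s4.png

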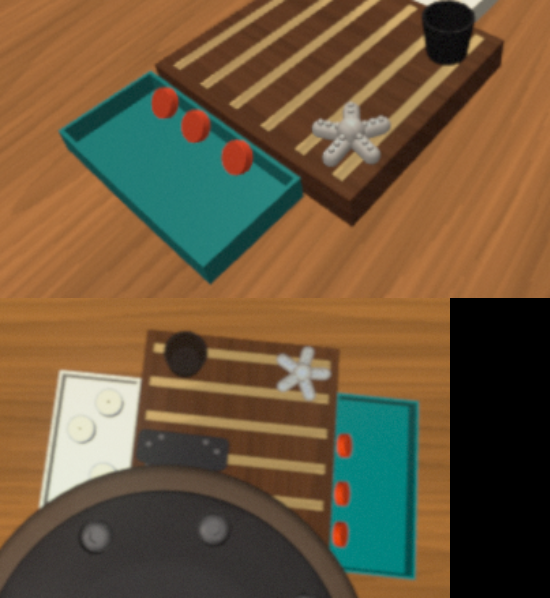

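All three are in the teal tray, but they stand on edge against its near wall: (165,102), (196,126) and (237,157) in the crop. There's time to lay them flat, so I'll measure how they lean.

Run:
```python
from h import *
f=cams.grab_frame("top");im=f["img"]
h=cv2.cvtColor(im,cv2.COLOR_RGB2HSV)
m=cv2.inRange(h,(0,190,150),(12,255,255))
n,l,s,c=cv2.connectedComponentsWithStats(m)
for i in range(1,n):
    if s[i,4]>20:
        x,y,w,hh,_=s[i]; print(c[i].round(1),s[i],px2w(f,c[i],.022).round(4),"L",px2w(f,(x,y+hh/2),.034).round(4),"R",px2w(f,(x+w,y+hh/2),.01).round(4))
for d in nets.pinpoint("top","counter1"): print(np.round(d["centre"],3),round(d["confidence"],2))
cv2.imwrite("pics/t5.png",cv2.resize(im[180:335,340:450],None,fx=3.8,fy=3.8,interpolation=2)[:,:,::-1])
```

```text
[381.9 227.9] [378 221   9  15 114] [ 0.5657 -0.2161  0.022 ] L [ 0.5635 -0.2054  0.034 ] R [ 0.5658 -0.2292  0.01  ]
[380.2 263.1] [376 256   9  15 114] [ 0.5032 -0.2093  0.022 ] L [ 0.5024 -0.1984  0.034 ] R [ 0.5026 -0.2217  0.01  ]
[378.9 293. ] [375 286   9  16 120] [ 0.4516 -0.2041  0.022 ] L [ 0.4507 -0.1938  0.034 ] R [ 0.4492 -0.2167  0.01  ]
[ 0.565 -0.212  0.019] 0.7
[ 0.453 -0.199  0.015] 0.47
```

View pics/t5.png

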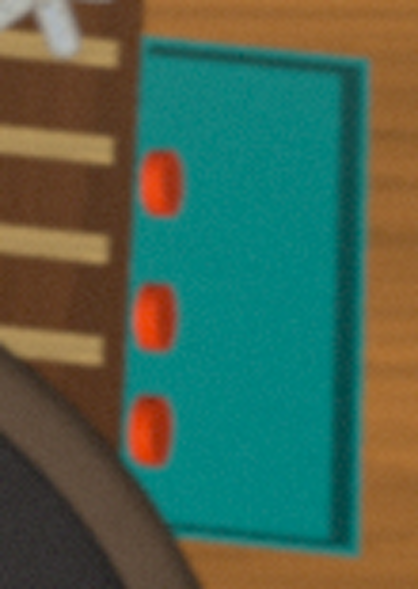

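They lean at roughly 60° against the near wall, tops at about (140,430), (135,318) and (145,183) in the crop. I'll press lightly on the upper edges of the two near ones and draw outward.

```bash
python3 -m creep '{"translation":[[5,-42,0],[5,-42,0],[5,-42,-20],[5,-43,-30],[0,-43,-35],[0,0,-30],[0,0,-12],[0,0,0]],"spin":[0,0,0,0,0,0,0,0],"gripper":[0.35,0.35,0.35,0.35,0.35,0.35,0.35,0.35]}'
python3 -m creep '{"translation":[[0,0,-3],[0,0,-3],[0,0,-1],[0,0,0]],"spin":[0,0,0,0],"gripper":[0.35,0.35,0.35,0.35]}'
```

```text
t: 12.75
eef_pos: [0.4753, -0.1958, 0.0488]
ee_rot: [3.138, -0.0, -1.69]
force: [-0.2, -0.7, -0.9]
width: 0.0309
gripper_force: 0.0
t: 13.15
eef_pos: [0.4775, -0.1945, 0.044]
ee_rot: [-3.14, 0.0, -1.687]
force: [0.1, 0.1, 0.5]
width: 0.0303
gripper_force: 0.0
```

```bash
python3 -m creep '{"translation":[[0,-6,0],[0,0,-4],[0,0,-2],[0,0,-1],[0,0,0]],"spin":[0,0,0,0,0],"gripper":[0.35,0.35,0.35,0.35,0.35]}'
python3 -m creep '{"translation":[[0,-1,-1],[0,-1,-1],[0,-1,-1],[0,0,0]],"spin":[0,0,0,0],"gripper":[0.35,0.35,0.35,0.35]}'
```

```text
t: 13.65
eef_pos: [0.4768, -0.201, 0.036]
ee_rot: [3.141, -0.0, -1.688]
force: [0.2, -0.6, 0.5]
width: 0.0303
gripper_force: 0.1
t: 14.05
eef_pos: [0.4783, -0.2041, 0.0341]
ee_rot: [-3.139, -0.0, -1.687]
force: [0.2, 2.5, 7.5]
width: 0.0308
gripper_force: 3.4
```

```bash
python3 -m creep '{"translation":[[0,-3,-1],[0,-4,-1],[0,-4,-1],[0,-4,0],[0,-4,0],[0,0,0]],"spin":[0,0,0,0,0,0],"gripper":[0.35,0.35,0.35,0.35,0.35,0.35]}'
python3 - <<'E'
from h import *
f=cams.grab_frame("scene")["img"][200:384,0:260]
cv2.imwrite("pics/s6.png",cv2.resize(f,None,fx=3,fy=3,interpolation=2)[:,:,::-1])
E
```

```text
t: 14.65
eef_pos: [0.4814, -0.2243, 0.0339]
ee_rot: [-3.133, -0.001, -1.686]
force: [-0.7, 0.2, 24.8]
width: 0.0306
gripper_force: 12.3
```

View pics/s6.png

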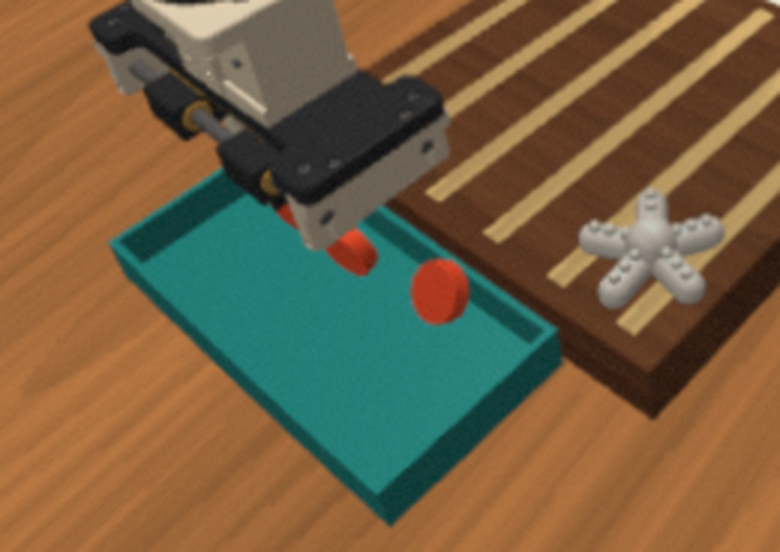

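The counter at (352,250) has come off the wall and is pinned near vertical under a finger. I'll keep drawing with less pressure, then lift.

```bash
python3 -m creep '{"translation":[[0,-4,2],[0,-5,1],[0,-6,0],[0,-6,0],[0,-4,0],[0,0,10],[0,0,30],[0,0,0]],"spin":[0,0,0,0,0,0,0,0],"gripper":[0.35,0.35,0.35,0.35,0.35,0.35,0.35,0.35]}'
python3 - <<'E'
from h import *
f=cams.grab_frame("scene")["img"][200:384,0:260]
cv2.imwrite("pics/s7.png",cv2.resize(f,None,fx=3,fy=3,interpolation=2)[:,:,::-1])
E
```

```text
t: 15.5
eef_pos: [0.4791, -0.2485, 0.0769]
ee_rot: [-3.137, -0.001, -1.687]
force: [2.0, 0.2, -0.8]
width: 0.0303
gripper_force: 0.0
```

View pics/s7.png

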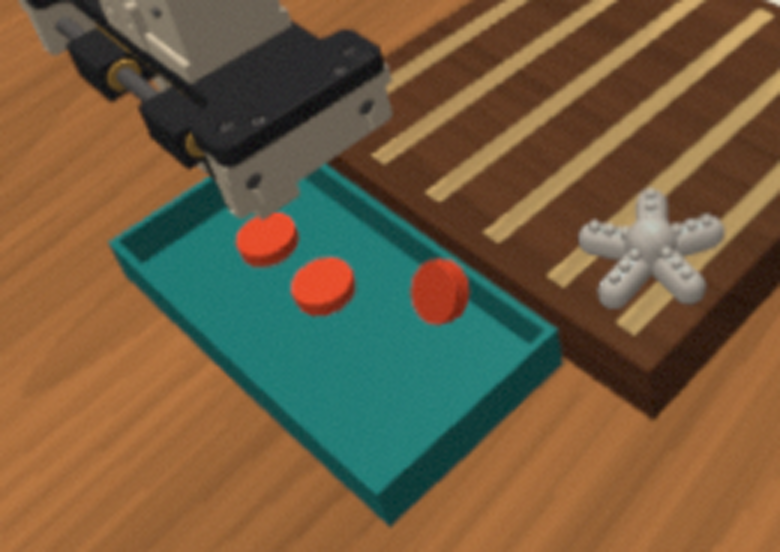

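Both are flat. Now the same for the third one, at (440,292).

```bash
python3 -m creep '{"translation":[[28,12,0],[28,13,0],[30,13,0],[0,0,-20],[0,0,-12],[0,0,-5],[0,0,0],[0,0,0]],"spin":[0,0,0,0,0,0,0,0],"gripper":[0,0,0,0,0,0,0,0]}'
python3 -m creep '{"translation":[[0,0,-2],[0,0,-2],[0,-1,-1],[0,-1,-1],[0,-1,-1],[0,0,0]],"spin":[0,0,0,0,0,0],"gripper":[0,0,0,0,0,0]}'
```

```text
t: 16.35
eef_pos: [0.5626, -0.2102, 0.0366]
ee_rot: [3.141, 0.0, -1.688]
force: [0.5, 0.2, -0.1]
width: 0.0007
gripper_force: 0.0
t: 16.95
eef_pos: [0.5663, -0.2126, 0.0328]
ee_rot: [-3.135, 0.0, -1.686]
force: [-0.4, 7.9, 20.8]
width: 0.0006
gripper_force: 9.7
```

```bash
python3 -m creep '{"translation":[[0,-4,0],[0,-4,0],[0,-4,0],[0,-4,0],[0,-4,0],[0,-4,1],[0,-5,1],[0,-6,0]],"spin":[0,0,0,0,0,0,0,0],"gripper":[0,0,0,0,0,0,0,0]}'
python3 -m creep '{"translation":[[0,-6,0],[0,-4,0],[0,0,10],[0,0,40],[-20,40,40],[-20,40,0],[0,40,0],[0,0,0]],"spin":[0,0,0,0,0,0,0,0],"gripper":[0,0,0,0,0,0,0,0]}'
python3 - <<'E'
from h import *
f=cams.grab_frame("scene")["img"][180:384,0:340]
cv2.imwrite("pics/s8.png",cv2.resize(f,None,fx=2.3,fy=2.3,interpolation=2)[:,:,::-1])
for n in ["starfish","dice_cup"]:
    for d in nets.pinpoint("scene",n): print(n,np.round(d["centre"],3))
E
```

```text
t: 17.75
eef_pos: [0.5653, -0.2489, 0.0341]
ee_rot: [-3.136, -0.001, -1.687]
force: [1.2, -2.0, 5.7]
width: 0.0003
gripper_force: 2.7
t: 18.55
eef_pos: [0.526, -0.1412, 0.1159]
ee_rot: [-3.14, 0.001, -1.685]
force: [0.4, -0.7, -0.1]
width: 0.0005
gripper_force: 0.0
starfish [ 0.659 -0.157  0.041]
dice_cup [ 0.676 -0.008  0.043]
dice_cup [ 0.506 -0.248  0.019]
```

View pics/s8.png

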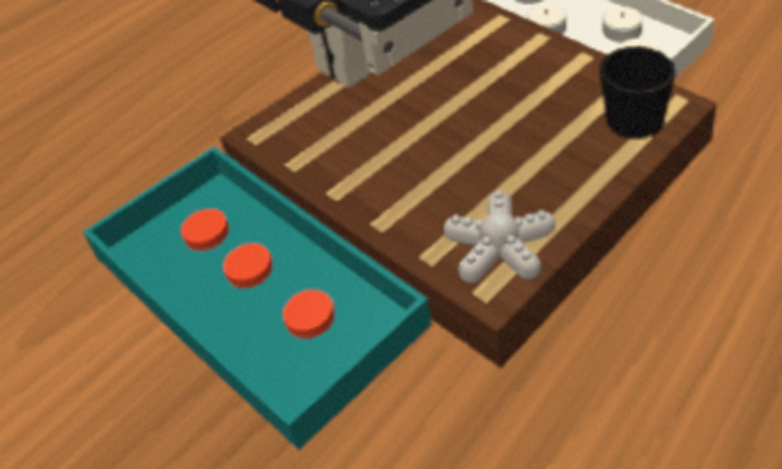

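All three counters lie flat in the teal tray at (203,228), (247,264) and (308,312). The starfish and cup are where they started, and the robot is clear.

```bash
python3 -c "
from station import arm
print(arm.job_done())"
```

```text
the job is handed in; nothing more can be done
None
```

All three orange counters were swept over the edge and now lie flat in the teal tray, the starfish and dice cup stayed where they stood, and the job was handed in at about 18.6 s.

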